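Dock a converter in the test head with the handwheel

TASK

Set the loose blue converter that stands by itself on the bench, upright, in the carriage of the test dock with its grey terminal end towards the hooded test head, and let go of it. Then wind the dock's handwheel clockwise by its handle until you feel the terminals come up against the sprung contacts hidden inside the head and press firmly on them, without forcing them. Leave it docked like that, drive it in with the handwheel only, and do not disturb the other things on the bench.

Things in the scene. Friction and masses are not known exactly. Their poses are not given: they have to be found in the camera images.
- dock: Aluminium test dock fixed to the bench: bed 120 x 390 mm with two steel rails, rail tops 40 mm above the bench. Origin on the bench, under the bed's centre line; z up. Its -y is forward: the carriage travels along -y into the test head. The handwheel stands on a column beside the bed, on the -x (robot's) side.
- head: Grey hood over the -y end of the bed: a tunnel 90 mm wide and high inside, 145 mm deep, top 138 mm above the bench, its mouth facing the carriage (+y). Origin at the middle of the mouth's sill, 40 mm above the bench; axes as the dock's.
- mouth (a point): Middle of the head's mouth, 44 mm above its sill. Behind it (-y), out of sight, is an upright contact bar on springs; its depth behind the mouth differs every time (12 to 52 mm) and can only be felt. It pushes back with about 9 N when first touched, 6 N more per mm, and bottoms after 6 mm (45 N); over 70 N harms it.
- carriage: Dark steel tray 84 x 150 mm, open at its front (-y), with side lips 10 mm high, 72 mm apart, and a 34 mm high back wall. Origin on top of its floor (52 mm above the bench), 71 mm in front of the back wall's face: the converter's origin goes here. Axes as the dock's. It runs along -y, 12 mm per radian of the handwheel (75 mm a turn), up to 150 mm from its rearmost place.
- wheel_axis (a point): Point on the upright axis of the steel handwheel (rim 136 mm across), at the height of the middle of its handle (169 mm above the bench). Winding clockwise seen from above drives the carriage forward. The wheel is stiff (about 3.5 N at the handle) and stays where it is left.
- handle_grip (a point): Middle of the upright black crank handle on the handwheel's rim, 60 mm from the wheel's axis: a round grip 24 mm in diameter and 62 mm tall that spins freely on its pin; this point is 35 mm above its foot, 27 mm below its top.
- converter: Loose power converter, 0.65 kg, 62 mm wide (x), 130 mm long (y), 64 mm high: a blue case 62 x 100 mm over dark fins, with a grey terminal block 44 mm wide, 32 mm long with its top at 52 mm, standing out at its -y end. Origin at the centre of the underside of the 62 x 130 mm outline; the blue case spans y = -35 to +65 mm.
- converter_nose (a point): Middle of the front face of the converter's grey terminal block, 65 mm from the converter's origin along its -y, 32 mm above its underside.
- isolator: Bystander: black isolator switch with a red rotary knob, 70 x 70 x 82 mm, origin at the centre of its underside.
- screwdriver: Bystander: screwdriver lying on the bench, origin under its middle.
- lug_bin: Bystander: grey open plastic bin 120 x 160 x 60 mm, origin at the centre of its underside.
- module: Bystander: small blue module on an aluminium plate, 100 x 60 x 30 mm, origin at the centre of its underside.
Not all that is in view belongs to the job. Leave any brown or turquoise look-alike of the converter alone.

How it is judged (in metres and radians):
On the way, in this order (a step that is already met when the one before it is completed fails the run):
1. the converter sits flat in the carriage, terminals towards the head, and is let go (angle between the y axis of converter and the y axis of dock, either way round below 0.12 rad and y of converter_nose in the frame of carriage below -0.04 m and x of converter in the frame of carriage between -0.008 and 0.008 m and z of converter in the frame of carriage between -0.004 and 0.005 m and angle between converter's own z axis and vertical below 0.08 rad and contact force between converter and the fingers below 0.3 N and y of converter_nose in the frame of head above 0.005 m and linear speed of converter below 0.02 m/s), for 0.2 s.
2. the wound-in converter presses on the contacts inside the head (contact force between converter and head above 7 N and y of converter_nose in the frame of head below -0.008 m), for 0.2 s.
At the end, for the whole second after the job is handed in: The converter sits upright in the carriage (within 8 mm sideways, 5 mm in height, 0.12 rad), terminals inside the head and pressing on the contacts with more than 6 N, at rest, let go (angle between the y axis of converter and the y axis of dock, either way round below 0.12 rad and y of converter_nose in the frame of carriage below -0.04 m and x of converter in the frame of carriage between -0.008 and 0.008 m and z of converter in the frame of carriage between -0.004 and 0.005 m and angle between converter's own z axis and vertical below 0.08 rad and contact force between converter and head above 6 N and y of converter_nose in the frame of head below -0.008 m and linear speed of converter below 0.01 m/s); the robot touches nothing.
It fails at once if the contacts are forced past the bottom of their springs (over 70 N) (contact force between converter and head above 70 N).
It fails at once if the converter or the carriage is pushed directly by the robot while the terminals are inside the head (y of converter_nose in the frame of head below -0.004 m and (contact force between any of converter, carriage and the fingers above 2 N or contact force between any of converter, carriage and the arm above 2 N)).
It fails at once if another thing on the bench is disturbed (moved over 30 mm) (distance of any of isolator, screwdriver, lug_bin, module from where it was at the start of the episode above 0.03 m).
It also fails if it takes over 72 s, if anything falls off the work surface, if the arm or the gripper's body presses on something with over 40 N, if the wrist force passes 120 N, or if a joint passes its speed limit or range.

ROBOT

A 6-joint arm with a two-finger parallel gripper is mounted at the origin on the work surface. World frame = base frame: x ahead of the robot, y to its left, z up, the work surface at z = 0. Lengths are in m, angles in degrees, forces in N, time in s.
With the tool pointing down it reaches from about 0.425 to 0.95 m from the base axis. Payload 14.7 kg.
Tool frame: the origin (TCP) lies on the mounting face of the last link; the fingertips stand 173 mm ahead of it and the grasp point (between the pads) lies 155 mm ahead of it; z points along the fingers, y is the line along which they close (so a half turn about z gives the same grasp; the last joint's range is limited). The gripper opens to 85 mm and grips with 20 to 120 N. Pads are 22 mm wide; open, the fingers measure 114 mm over their backs; the gripper's body (76 mm by 85 mm) begins 54 mm behind the grasp point. The pads swing forward as they close: fully open they stand 13 mm farther back than shut.
Start: joints at [71.299, 27.513, 91.461, -0, 61.026, -2.67], TCP at [0.179, 0.625, 0.405] pointing down, gripper open.
Joint ranges: [-157.49, 157.49], [-46.99, 117.5], [13.45, 153.17], [-89.5, 269.5], [5.16, 153.95], [-167.48, 167.48]. Speed limits (degrees/s): [108.29, 108.29, 136.94, 172.46, 172.46, 172.46].

INTERFACE

Orientations are given as a 3x3 rotation matrix whose columns are the frame's x, y, z axes.
In Python, from plant import get_state, imaging, order gives the robot as it stands. The module is installed in compiled form; this text tells all that it offers.
- The arm moves only by the tool move_arm, never from a script. Its argument "motion" is a list of rows, each an object with "hand": the opening, from -1 (shut) to 1 (fully open); "delta_pos": the shift along the tool's x, y, z in cm, a list of three; "turn": the turn about the tool's z in degrees. A call has 1 to 12 rows; each row is the pose to reach, as a shift and turn from the pose commanded when the call began, along the tool's axes at that moment; what a row does not reach only later rows make up. A row lasts 1/10 s, in which the tool goes at most 50 mm and 8.59 degrees, less where a joint would pass 70% of its speed; a pose out of reach is approached as far as the arm can. A call with a gripper value outside its range is refused whole. The fingers move at their own pace and stop on an object; "squeeze" is the grip in N (left out, the last holds). Time passes only in rows, so rows that repeat a pose let the fingers close. It gives the time, the measured TCP pose, the force, the opening and the grip force at its end, in the units of the state.
- get_state(): the state, without advancing time (a new reading comes with each control period).
- imaging.grab_frame(name): name is "side" or "top"; returns a dict with "img" (384x512x3 uint8, red, green, blue), "z_map" (384x512 float32, m along the optical axis (not along the pixel's ray), 0 where there is no reading), "vfov" (degrees; the focal length in pixels is half the picture's height over the tangent of half this angle, whatever the lens; pixels are square), "cx", "cy" (the principal point, pixels), "k1" (the pictures are not rectified: a ray, as slopes to the right and down, at radius r is drawn at 1 + k1 r^2 times it, then the intrinsics apply), "T" (4x4, takes a point from camera to world coordinates). Camera axes: x right, y down, z forward; pixel columns grow to the right and rows downward; lengths in m; the calibration is good to about 2 mm. A picture is of the moment at which its call begins.
- order.hand_in(): hands the job in; it is judged then, once.
The state is a dict: "clock": time; "qpos": joint angles; "dq": joint speeds; "tau": joint torques, N m; "tool_pos": TCP position; "tcp_rot": TCP orientation; "ft_force": force on the tool from outside, world axes, zero at the start; "moment": the same for the moment, N m; "width": finger opening in m; "grasp_force": force on a finger pad.
Only numpy, scipy, OpenCV 4.12 (cv2) and the standard library are available. Lean on these libraries where they do the work, as an engineer would, in place of code of your own. Each camera call takes 0.05 s, during which the arm holds its last target. There are 200 camera calls.

## Working session

There is one attempt and no reset: what is moved stays moved. The work goes in short steps, Python scripts to look and compute and a tool call to move; the robot and the scene stay as the last step left them, time stands still between calls to the robot, and variables do not carry over. Pictures are saved under pics/ and viewed, at most 10 in all, crops included, and the job is handed in when it is done.

Besides the shell and the picture viewer there is one more tool, called after "Emit:" as name(argument=value, ...) on one line, values as JSON. move_arm: Moves the arm, as the interface text tells. Its arguments: {"type":"object","properties":{"motion":{"type":"array"},"squeeze":{"type":"number"}},"required":["motion"]}

```bash
mkdir -p pics
cat > h.py <<'E'
import numpy as np, cv2, pickle
from plant import get_state, imaging, order
def grab(n):
    f=imaging.grab_frame(n); pickle.dump(f,open(f'{n}.pkl','wb')); return f
def load(n): return pickle.load(open(f'{n}.pkl','rb'))
def K(f):
    F=f['img'].shape[0]/2/np.tan(np.radians(f['vfov'])/2)
    return np.array([[F,0,f['cx']],[0,F,f['cy']],[0,0,1]])
def D(f): return np.array([f['k1'],0,0,0,0.])
def ray(f,uv):
    n=cv2.undistortPoints(np.array(uv,float).reshape(-1,1,2),K(f),D(f)).reshape(-1,2)
    return np.c_[n,np.ones(len(n))]
def pts(f,uv):   # depth based
    uv=np.array(uv); r=ray(f,uv); z=f['z_map'][uv[:,1].astype(int),uv[:,0].astype(int)]
    return (r*z[:,None])@f['T'][:3,:3].T+f['T'][:3,3]
def atz(f,uv,z):
    r=ray(f,uv)@f['T'][:3,:3].T; o=f['T'][:3,3]
    return o+r*((np.asarray(z)-o[2])/r[:,2])[:,None]
def proj(f,P):
    T=np.linalg.inv(f['T']); p=np.atleast_2d(P)@T[:3,:3].T+T[:3,3]
    return cv2.projectPoints(p,np.zeros(3),np.zeros(3),K(f),D(f))[0].reshape(-1,2)
def cloud(f):
    h,w=f['z_map'].shape; u,v=np.meshgrid(np.arange(w),np.arange(h))
    return pts(f,np.c_[u.ravel(),v.ravel()]).reshape(h,w,3)
E
python3 - <<'E'
from h import *
for n in('side','top'):
    f=grab(n); cv2.imwrite(f'pics/{n}0.png',cv2.resize(f['img'][:,:,::-1],(800,600),interpolation=cv2.INTER_CUBIC))
    print(n,f['vfov'],f['cx'],f['cy'],f['k1'],f['T'].round(3).tolist(),(f['z_map']>0).mean())
s=get_state();print({k:np.round(v,3).tolist() for k,v in s.items()})
E
```

```text
side 52.85571232335445 258.95645486015314 189.6134191816606 -0.13286342878163632 [[-1.0, -0.006, 0.03, 0.565], [-0.028, 0.551, -0.834, 1.024], [-0.011, -0.835, -0.551, 0.806], [0.0, 0.0, 0.0, 1.0]] 0.9962717692057291
top 52.31053714752218 254.09763508596578 199.76101037326615 0.0026265843927525015 [[0.018, -0.996, 0.086, 0.517], [-1.0, -0.018, 0.004, 0.001], [-0.002, -0.086, -0.996, 1.085], [0.0, 0.0, 0.0, 1.0]] 0.9959564208984375
{'clock': 0.1, 'qpos': [71.299, 27.546, 91.492, -0.001, 61.026, -2.67], 'dq': [0.068, -0.093, -0.033, -0.035, 0.056, -0.052], 'tau': [0.0, -95.226, -43.104, 0.0, 0.005, 0.0], 'tool_pos': [0.179, 0.625, 0.404], 'tcp_rot': [[-0.961, 0.276, -0.0], [0.276, 0.961, -0.001], [0.0, -0.001, -1.0]], 'ft_force': [0.212, -0.926, -0.041], 'moment': [-0.064, -0.028, 0.092], 'grasp_force': 0.0, 'width': 0.086}
```

View pics/side0.png

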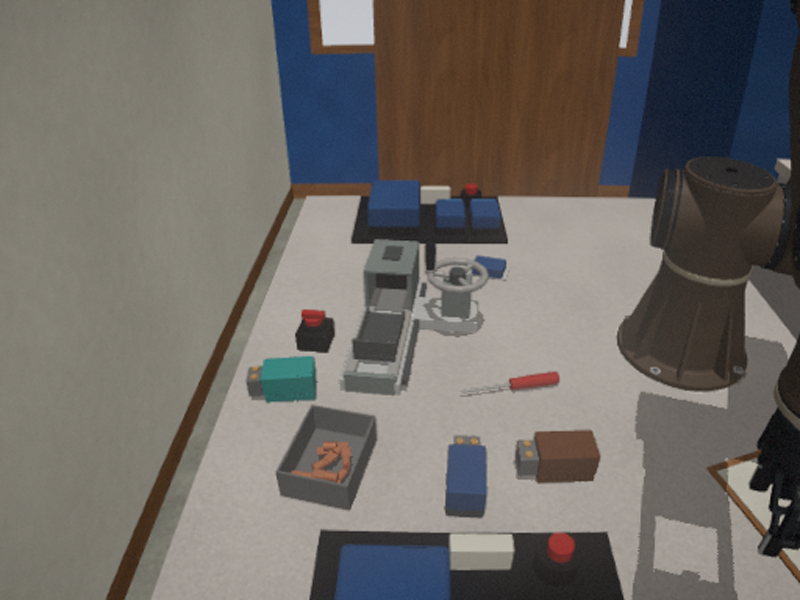

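View pics/top0.png

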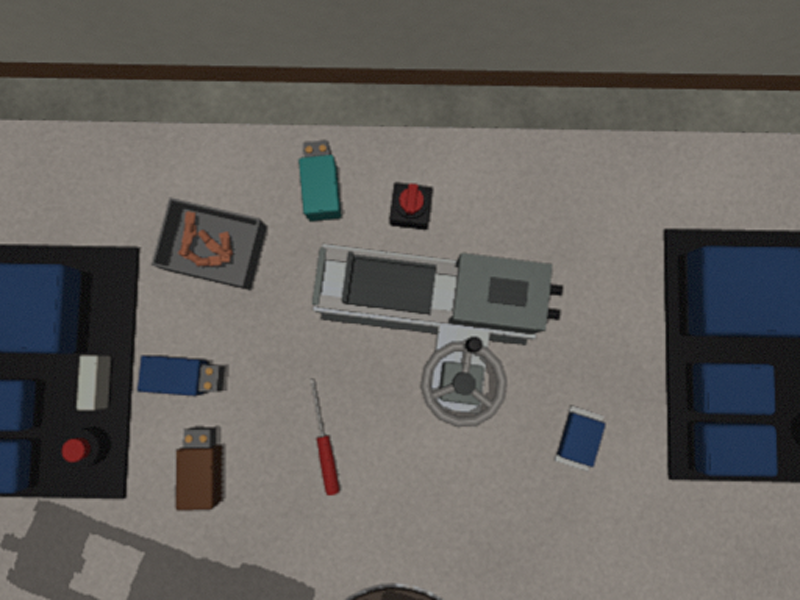

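The side view shows the loose blue converter at (467,475), its terminals away from the camera. It also shows the dock at (385,320), and the wheel at (457,275) with its black handle at (431,255). In the top view the converter is at (180,375) with its terminals to the right (-y). The carriage is at (390,282), the head at (503,292), the wheel axis at (463,383) and the handle at (474,345).

Run:
```python
from h import *
f=load('top'); g=load('side'); S=1.5625
def rect(P,name):
    P=np.asarray(P); r=cv2.minAreaRect((P[:,:2]*1000).astype(np.float32)); print(name,len(P),'c',np.round(r[0],1),'size',np.round(r[1],1),'ang',round(r[2],2),'z med',np.median(P[:,2]).round(4)); return r
for n,fr in(('top',f),('side',g)):
    C=cloud(fr); I=fr['img'].astype(int); 
    x,y,z=C[...,0],C[...,1],C[...,2]
    print(n,'bench z',np.median(z[(abs(x-.45)<.05)&(abs(y-.2)<.3)&(z<.02)]).round(4))
    m=(I[...,2]>I[...,0]*1.5)&(x>.3)&(x<.5)&(y>.25)&(y<.5)&(z>.055)&(z<.075); rect(C[m],n+' conv blue top')
    m=(x>.3)&(x<.5)&(y>.2)&(y<.5)&(z>.03)&(z<.058)&(I[...,0]>I[...,2]*.9); rect(C[m],n+' terminal')
    m=(x>.4)&(x<.7)&(y<.05)&(y>-.25)&(z>.128)&(z<.148);  rect(C[m&(x>.5)],n+' head top')
    m=(x>.45)&(x<.7)&(y<.3)&(y>0)&(z>.076)&(z<.096); 
    if m.sum(): rect(C[m],n+' backwall top')
    m=(x>.45)&(x<.7)&(y<.3)&(y>-.05)&(z>.046)&(z<.068);  rect(C[m],n+' carriage floor/lips')
    m=(x>.45)&(x<.7)&(y<.3)&(y>-.05)&(z>.033)&(z<.045);  rect(C[m],n+' rails')
    m=(x>.3)&(x<.6)&(y<.1)&(y>-.2)&(z>.18)&(z<.21); rect(C[m],n+' handle top')
    m=(x>.3)&(x<.56)&(y<.1)&(y>-.2)&(z>.11)&(z<.16)&(I.sum(2)>250); rect(C[m],n+' rim')
a=f['img'][130:300,60:360,::-1]; cv2.imwrite('pics/tcrop.png',cv2.resize(a[:,:],(800,453),interpolation=cv2.INTER_CUBIC))
b=g['img'][140:260,210:330,::-1]; cv2.imwrite('pics/scrop.png',cv2.resize(b,(600,600),interpolation=cv2.INTER_CUBIC))
```

```text
top bench z 0.0006
top conv blue top 526 c [480.8 383.5] size [ 36.2 100.3] ang 1.03 z med 0.0644
top terminal 524 c [398.8 401.1] size [199.3 198.6] ang 1.07 z med 0.0519
top head top 2844 c [ 590.5 -138.4] size [176.1 205.5] ang 82.27 z med 0.1382
top backwall top 116 c [660.6  88.7] size [ 9.3 78.3] ang 83.63 z med 0.0865
top carriage floor/lips 1761 c [662.1 122.9] size [352.2  86.9] ang 85.88 z med 0.0526
top rails 564 c [644.7 124. ] size [346.5 113.1] ang 89.52 z med 0.0405
top handle top 85 c [ 551.3 -109. ] size [20.8 21. ] ang 0.05 z med 0.1949
top rim 1012 c [ 492.3 -101.7] size [132.1 132. ] ang 1.09 z med 0.1284
side bench z -0.0003
side conv blue top 429 c [482.6 388.8] size [96.  34.7] ang 87.33 z med 0.0635
side terminal 533 c [418.  377.8] size [157.4 212.2] ang 56.18 z med 0.0501
side head top 770 c [ 590.8 -137.6] size [180.5 202.9] ang 82.98 z med 0.1377
side backwall top 104 c [661.2  90.8] size [14.3 77.4] ang 85.25 z med 0.0838
side carriage floor/lips 723 c [663.2 122.8] size [351.5  86.6] ang 85.42 z med 0.0526
side rails 414 c [648.2 123.6] size [343.7 103.4] ang 89.52 z med 0.0398
side handle top 42 c [ 550.  -106.1] size [23.7 20.1] ang 89.88 z med 0.1916
side rim 484 c [490.4 -96.5] size [131.3 127.2] ang 55.59 z med 0.1264
```

View pics/tcrop.png

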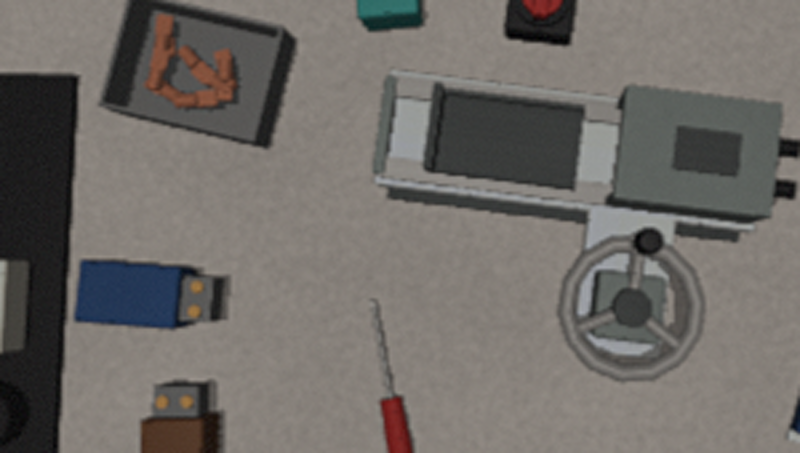

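View pics/scrop.png

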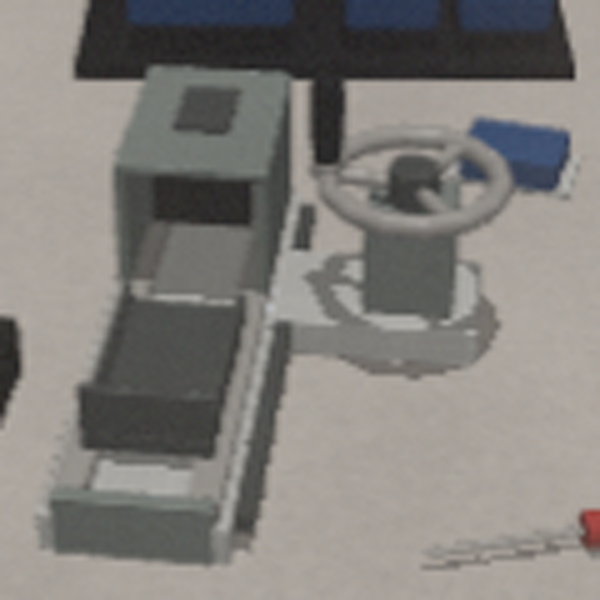

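The top crop shows the carriage floor from (440,95) to (580,185) and its back wall at (435,130), the head front edge at (620,85) to (612,205), and the handle top at (649,240). The side crop shows an empty carriage and a clear mouth. My colour and area masks clipped some parts, so I'm refining them.

Run:
```python
from h import *
def pca(P):
    r=cv2.minAreaRect((P[:,:2]*1000).astype(np.float32)); return r
out={}
for n in('top','side'):
    fr=load(n); C=cloud(fr); I=fr['img'].astype(int); x,y,z=C[...,0],C[...,1],C[...,2]
    def show(m,name):
        k,l,s,c=cv2.connectedComponentsWithStats(m.astype(np.uint8)); 
        if k<2: print(name,'none');return
        i=1+np.argmax(s[1:,4]); P=C[l==i]; r=pca(P); print(n,name,s[i,4],'c',np.round(r[0],1),'size',np.round(r[1],1),'ang',round(r[2],2),'z',np.median(P[:,2]).round(4),'mean',P.mean(0).round(4)); return P
    show((I[...,2]>I[...,0]*1.4)&(x>.4)&(x<.58)&(y>.28)&(y<.48)&(z>.058)&(z<.072),'blue')
    show((x>.4)&(x<.56)&(y>.2)&(y<.48)&(z>.044)&(z<.057),'term')
    show((x>.56)&(x<.8)&(y<.05)&(y>-.25)&(z>.131)&(z<.146),'head')
    show((x>.56)&(x<.75)&(y<.15)&(y>.03)&(z>.072)&(z<.096),'back')
    show((x>.56)&(x<.75)&(y<.25)&(y>-.05)&(z>.047)&(z<.056)&(I.sum(2)<260),'floor')
    show((x>.3)&(x<.6)&(y<.1)&(y>-.2)&(z>.18)&(z<.21),'handle')
    show((z>.12)&(z<.137)&(x>.38)&(x<.57)&(y<.1)&(y>-.2),'rim')
# two-view check: handle top silhouette centre, blue corners by rays
f,g=load('top'),load('side'); 
def tri(a,b):
    A=[];B=[]
    for fr,uv in((f,a),(g,b)):
        d=(ray(fr,[uv])@fr['T'][:3,:3].T)[0]; d/=np.linalg.norm(d); M=np.eye(3)-np.outer(d,d); A.append(M);B.append(M@fr['T'][:3,3])
    return np.linalg.solve(sum(A),sum(B))
t=lambda u,v:(u/2.6667+60,v/2.6667+130); s=lambda u,v:(u/5+210,v/5+140)
print('head front right',tri(t(612,205),s(285,178)),'front left',tri(t(622,87),s(116,168)))
print('handle top',tri(t(649,238),s(328,82)))
```

```text
top blue 878 c [494.1 383.3] size [99.4 59.7] ang 86.99 z 0.0643 mean [0.4941 0.3828 0.0643]
top term 210 c [491.2 319.5] size [32.3 57.8] ang 87.81 z 0.0526 mean [0.4909 0.3195 0.0525]
top head 2562 c [ 636.1 -159.9] size [145.4 106.6] ang 83.92 z 0.1385 mean [ 0.6354 -0.1594  0.1386]
top back 129 c [662.8  88.5] size [ 9.3 82.7] ang 83.63 z 0.0861 mean [0.6623 0.0879 0.0853]
top floor 1333 c [656.1  15.3] size [138.7  71.6] ang 83.9 z 0.0521 mean [0.6556 0.0169 0.0522]
top handle 85 c [ 551.3 -109. ] size [20.8 21. ] ang 0.05 z 0.1949 mean [ 0.5508 -0.1087  0.1943]
top rim 1313 c [ 491.7 -101.7] size [131. 132.] ang 1.09 z 0.1287 mean [ 0.4885 -0.1006  0.1286]
side blue 754 c [494.3 388. ] size [99.9 57.9] ang 85.73 z 0.0635 mean [0.4939 0.3912 0.0634]
side term 99 c [490.6 316.2] size [21.9 42.1] ang 87.64 z 0.0533 mean [0.4906 0.3167 0.0532]
side head 664 c [ 636.6 -157. ] size [154.  106.4] ang 83.55 z 0.138 mean [ 0.6361 -0.1496  0.1381]
side back 136 c [662.   90.9] size [14.7 78.9] ang 85.25 z 0.082 mean [0.6609 0.0923 0.0809]
side floor 350 c [654.6  -4.1] size [94.1 69.6] ang 83.47 z 0.0517 mean [ 0.6551 -0.0022  0.0518]
side handle 42 c [ 550.  -106.1] size [23.7 20.1] ang 89.88 z 0.1916 mean [ 0.5506 -0.1032  0.1905]
side rim 495 c [491.  -97.5] size [131.  128.7] ang 51.17 z 0.1274 mean [ 0.4927 -0.0925  0.1271]
head front right [ 0.57997413 -0.08165857  0.13285869] front left [ 0.69147279 -0.089681    0.13508086]
handle top [ 0.54992811 -0.10860356  0.1911353 ]
```

```bash
cat >> h.py <<'E'
def to(xyz,ydir=None,R=None,p=None):
    s=get_state(); R=np.array(s['tcp_rot']) if R is None else R; p=np.array(s['tool_pos']) if p is None else p
    d=R.T@(np.array(xyz)-p)*100; t=0
    if ydir is not None:
        a=np.degrees(np.arctan2(R[1,1],R[0,1])); t=-((ydir-a+180)%360-180)
    print('delta cm',d.round(2),'turn',round(t,2),'clock',s['clock'],'F',np.round(s['ft_force'],1),'w',np.round(s['width'],4))
E
python3 -c "
from h import *
to([.494,.385,.30],-3)"
```

```text
delta cm [-36.85 -14.32  10.43] turn 76.97 clock 0.1 F [ 0.2 -0.9 -0. ] w 0.0858
```

Emit:
move_arm(motion=[{"hand": 1,"delta_pos": [-36.9,-14.3,10.4],"turn": 77},{"hand": 1,"delta_pos": [-36.9,-14.3,10.4],"turn": 77},{"hand": 1,"delta_pos": [-36.9,-14.3,10.4],"turn": 77},{"hand": 1,"delta_pos": [-36.9,-14.3,10.4],"turn": 77},{"hand": 1,"delta_pos": [-36.9,-14.3,10.4],"turn": 77},{"hand": 1,"delta_pos": [-36.9,-14.3,10.4],"turn": 77},{"hand": 1,"delta_pos": [-36.9,-14.3,10.4],"turn": 77},{"hand": 1,"delta_pos": [-36.9,-14.3,10.4],"turn": 77},{"hand": 1,"delta_pos": [-36.9,-14.3,10.4],"turn": 77},{"hand": 1,"delta_pos": [-36.9,-14.3,10.4],"turn": 77},{"hand": 1,"delta_pos": [-36.9,-14.3,10.4],"turn": 77},{"hand": 1,"delta_pos": [-36.9,-14.3,10.4],"turn": 77}])

```text
clock: 1.3
tool_pos: [0.4938, 0.3862, 0.301]
tcp_rot: [[0.048, 0.999, -0.0], [0.999, -0.048, 0.0], [0.0, -0.0, -1.0]]
ft_force: [0.7, 0.1, -0.3]
width: 0.0855
grasp_force: 0.0
```

```bash
python3 -c "
from h import *
to([.494,.385,.192],-3); print(get_state()['tool_pos'])
f=grab('side'); p=proj(f,[.494,.385,.064])[0]; print(p)
u,v=[int(q) for q in p]; a=f['img'][max(0,v-110):v+60,u-90:u+90,::-1]; cv2.imwrite('pics/s2.png',cv2.resize(a,None,fx=3.3,fy=3.3,interpolation=cv2.INTER_CUBIC))"
```

```text
delta cm [-0.12  0.03 10.9 ] turn 0.24 clock 1.3 F [ 0.7  0.1 -0.3] w 0.0855
[0.49375834 0.38620904 0.30096909]
[298.33543913 298.43917328]
```

View pics/s2.png

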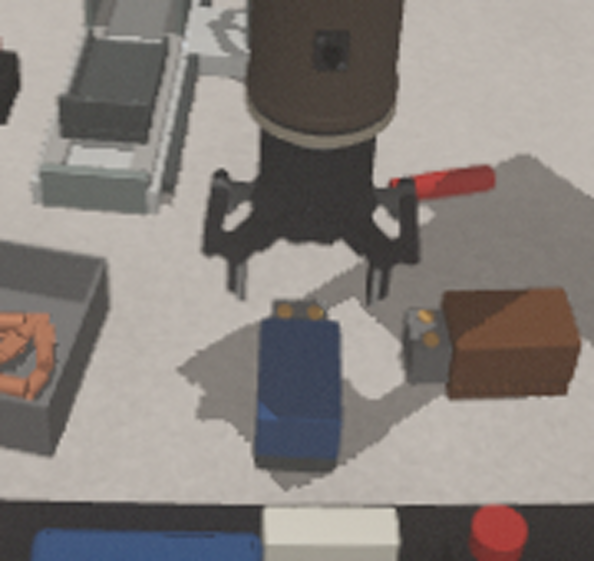

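The crop shows the fingers above and astride the blue converter, with the terminals at (300,312). There is room between the right finger and the brown look-alike's terminals at (428,345). I'm descending and gripping.

Emit:
move_arm(motion=[{"hand": 1,"delta_pos": [-0.1,0,4]},{"hand": 1,"delta_pos": [-0.1,0,8]},{"hand": 1,"delta_pos": [-0.1,0,10.9]},{"hand": 1,"delta_pos": [-0.1,0,10.9]},{"hand": 0,"delta_pos": [-0.1,0,10.9]},{"hand": 0,"delta_pos": [-0.1,0,10.9]},{"hand": 0,"delta_pos": [-0.1,0,10.9]},{"hand": 0,"delta_pos": [-0.1,0,10.9]},{"hand": 0,"delta_pos": [-0.1,0,10.9]},{"hand": 0,"delta_pos": [-0.1,0,10.9]}], squeeze=40)

```text
invalid input at $.motion[0]: expected keys hand, delta_pos, turn
```

Emit:
move_arm(motion=[{"hand": 0,"delta_pos": [0,0,-2]},{"hand": 0,"delta_pos": [0,0,-6]},{"hand": 0,"delta_pos": [0,0,-10]},{"hand": 0,"delta_pos": [0,0,-14]},{"hand": 0,"delta_pos": [0,0,-14]},{"hand": 0,"delta_pos": [0,0,-14]}])

```text
invalid input at $.motion[0]: expected keys hand, delta_pos, turn
```

```bash
python3 -c "
from h import *
s=get_state();print(s['tool_pos'],s['width'],s['grasp_force'])
o=np.array([.655,.0145,.346]);a=np.radians(83.9);o[:2]+=.015*np.array([np.cos(a),np.sin(a)]); print(o)
to(o,-6.1)
for n in('top','side'):
  f=grab(n);C=cloud(f);I=f['img'].astype(int);x,y,z=C[...,0],C[...,1],C[...,2]
  m=(I[...,2]>I[...,0]*1.4)&(x>.4)&(x<.58)&(y>.28)&(y<.5)&(z>.12)&(z<.25);P=C[m];print(n,len(P),P.min(0),P.max(0))
  m=(x>.4)&(x<.58)&(y>.28)&(y<.37)&(z>.17)&(z<.203);P=C[m];print(' term',len(P),P.mean(0) if len(P) else 0,P.min(0),P.max(0))
f=load('side');cv2.imwrite('pics/s3.png',cv2.resize(f['img'][150:340,210:400,::-1],(600,600),interpolation=cv2.INTER_CUBIC))
"
```

```text
[0.49373055 0.38631306 0.30108087] 0.0853226365350039 0.0
[0.65659396 0.02941507 0.346     ]
delta cm [-34.86  18.    -4.5 ] turn 3.32 clock 1.35 F [0.3 0.5 1.1] w 0.0853
top 24 [0.42419707 0.36453332 0.18187232] [0.56109094 0.38265969 0.24563307]
 term 9 [0.52520834 0.36906784 0.1978651 ] [0.46053954 0.36688938 0.19070686] [0.56196459 0.36995234 0.20256887]Traceback (most recent call last):
  File "<string>", line 8, in <module>
    m=(I[...,2]>I[...,0]*1.4)&(x>.4)&(x<.58)&(y>.28)&(y<.5)&(z>.12)&(z<.25);P=C[m];print(n,len(P),P.min(0),P.max(0))
                                                                                                  ~~~~~^^^
    return umr_minimum(a, axis, None, out, keepdims, initial, where)
ValueError: zero-size array to reduction operation minimum which has no identity
```

The moves were refused because "turn" is required, so nothing moved. I'm repeating them with it.

Emit:
move_arm(motion=[{"hand": 1,"delta_pos": [-0.1,0,4],"turn": 0},{"hand": 1,"delta_pos": [-0.1,0,8],"turn": 0},{"hand": 1,"delta_pos": [-0.1,0,10.9],"turn": 0},{"hand": 1,"delta_pos": [-0.1,0,10.9],"turn": 0},{"hand": 0,"delta_pos": [-0.1,0,10.9],"turn": 0},{"hand": 0,"delta_pos": [-0.1,0,10.9],"turn": 0},{"hand": 0,"delta_pos": [-0.1,0,10.9],"turn": 0},{"hand": 0,"delta_pos": [-0.1,0,10.9],"turn": 0},{"hand": 0,"delta_pos": [-0.1,0,10.9],"turn": 0},{"hand": 0,"delta_pos": [-0.1,0,10.9],"turn": 0}], squeeze=40)

```text
clock: 2.45
tool_pos: [0.495, 0.3849, 0.1935]
tcp_rot: [[0.053, 0.999, 0.002], [0.999, -0.053, 0.002], [0.002, 0.002, -1.0]]
ft_force: [-2.4, 1.4, 8.8]
width: 0.0615
grasp_force: 46.8
```

Emit:
move_arm(motion=[{"hand": 0,"delta_pos": [0,0,-2],"turn": 0},{"hand": 0,"delta_pos": [0,0,-6],"turn": 0},{"hand": 0,"delta_pos": [0,0,-10],"turn": 0},{"hand": 0,"delta_pos": [0,0,-14],"turn": 0},{"hand": 0,"delta_pos": [0,0,-14],"turn": 0},{"hand": 0,"delta_pos": [0,0,-14],"turn": 0}])

```text
clock: 3.05
tool_pos: [0.4945, 0.3843, 0.3328]
tcp_rot: [[0.053, 0.999, 0.002], [0.999, -0.053, 0.001], [0.001, 0.002, -1.0]]
ft_force: [0.0, 0.3, -7.7]
width: 0.0613
grasp_force: 48.8
```

```bash
python3 -c "
from h import *
s=get_state();print(s['tool_pos'],s['width'],s['grasp_force'],s['ft_force'])
o=np.array([.655,.0145,s['tool_pos'][2]]);a=np.radians(83.9);o[:2]+=.015*np.array([np.cos(a),np.sin(a)]); print(o)
to(o,-6.1)
f=grab('side');cv2.imwrite('pics/s3.png',cv2.resize(f['img'][150:340,210:400,::-1],(600,600),interpolation=cv2.INTER_CUBIC))
"
```

```text
[0.49454929 0.38431485 0.33275121] 0.061334972351676675 48.798394203186035 [ 0.03947219  0.25630114 -7.6707864 ]
[0.65659396 0.02941507 0.33275121]
delta cm [-3.458e+01  1.806e+01 -1.000e-02] turn 3.07 clock 3.05 F [ 0.   0.3 -7.7] w 0.0613
```

View pics/s3.png

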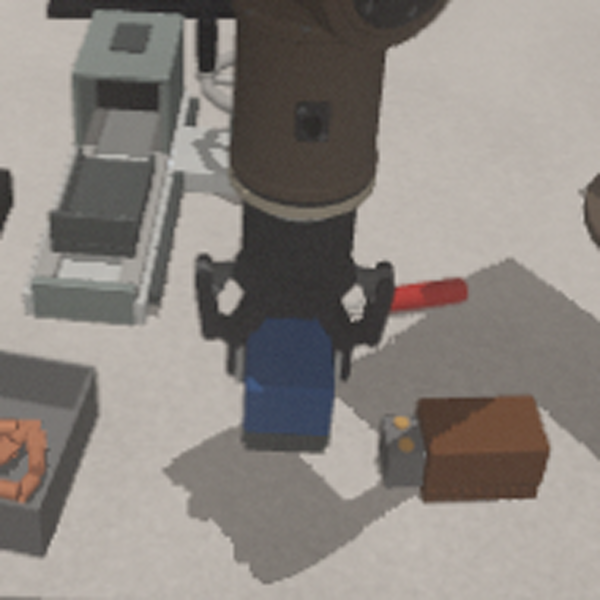

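The converter hangs level in the gripper, with its underside at (285,445) in the crop. I'm carrying it over the carriage.

Emit:
move_arm(motion=[{"hand": 0,"delta_pos": [-4,2,0],"turn": 0.4},{"hand": 0,"delta_pos": [-8,4.1,0],"turn": 0.7},{"hand": 0,"delta_pos": [-12,6.2,0],"turn": 1},{"hand": 0,"delta_pos": [-16,8.3,0],"turn": 1.4},{"hand": 0,"delta_pos": [-20,10.4,0],"turn": 1.8},{"hand": 0,"delta_pos": [-24,12.5,0],"turn": 2.2},{"hand": 0,"delta_pos": [-28,14.6,0],"turn": 2.5},{"hand": 0,"delta_pos": [-32,16.7,0],"turn": 2.8},{"hand": 0,"delta_pos": [-34.6,18.1,0],"turn": 3.1},{"hand": 0,"delta_pos": [-34.6,18.1,0],"turn": 3.1},{"hand": 0,"delta_pos": [-34.6,18.1,0],"turn": 3.1}])

```text
clock: 4.2
tool_pos: [0.6565, 0.0285, 0.3295]
tcp_rot: [[0.108, 0.994, -0.004], [0.994, -0.108, 0.0], [-0.0, -0.004, -1.0]]
ft_force: [-0.6, 0.1, -7.2]
width: 0.0614
grasp_force: 48.7
```

```bash
python3 -c "
from h import *
s=get_state();print(s['tool_pos'],s['width'],s['grasp_force'],s['ft_force'])
to([.6566,.0294,.2485],-6.1)
for n in('top','side'):
  f=grab(n);C=cloud(f);I=f['img'].astype(int);x,y,z=C[...,0],C[...,1],C[...,2]
  m=(x>.58)&(x<.75)&(y>-.12)&(y<0.0)&(z>.17)&(z<.21);P=C[m];print(n,' term',len(P))
  if len(P):print(P.mean(0),P.min(0),P.max(0),cv2.minAreaRect((P[:,:2]*1000).astype(np.float32)))
f=load('side');u,v=[int(q) for q in proj(f,[.655,.03,.12])[0]];cv2.imwrite('pics/s4.png',cv2.resize(f['img'][v-60:v+60,u-60:u+60,::-1],(600,600),interpolation=cv2.INTER_CUBIC))
"
```

```text
[0.65649706 0.02845342 0.32950439] 0.06136354362353629 48.65931272506714 [-0.6346523   0.11946531 -7.22787097]
delta cm [0.1  0.03 8.1 ] turn -0.12 clock 4.2 F [-0.6  0.1 -7.2] w 0.0614
top  term 200
[ 0.63755802 -0.01873765  0.19354412] [ 0.62022826 -0.03453529  0.17071936] [ 0.6593298 -0.0012827  0.2043434] ((639.5809936523438, -17.52854347229004), (38.38086700439453, 33.12042236328125), 1.9963197708129883)
side  term 25
[ 0.66410439 -0.00551126  0.19959196] [ 0.64324773 -0.01447125  0.19709116] [ 6.81706845e-01 -6.64047605e-05  2.02978363e-01] ((662.4671020507812, -7.609992504119873), (14.13306713104248, 38.929046630859375), 87.91310119628906)
```

View pics/s4.png

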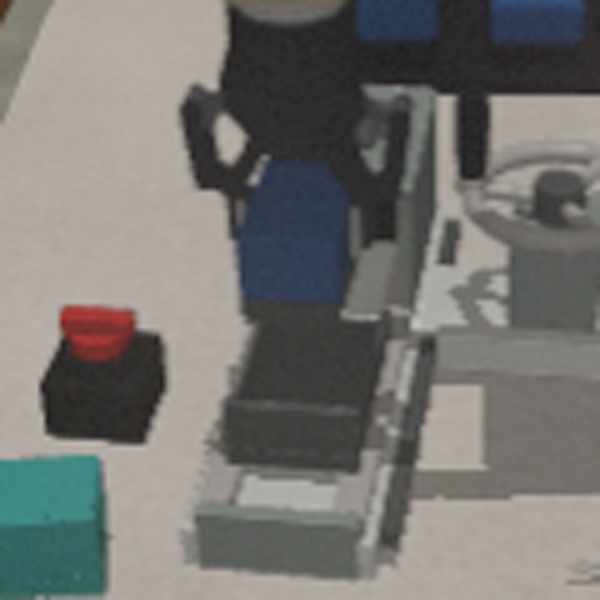

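The converter hangs over the empty carriage with its rear face at (290,270). Before lowering, I'm checking where its nose is.

```bash
python3 -c "
from h import *
f=load('top');a=np.radians(83.9);ax=np.array([np.cos(a),np.sin(a)])
for lat in(0,-.012,.012):
 for d in np.arange(-.1,-.02,.006):
  P=np.r_[np.array([.6565,.0285])+d*ax+lat*np.array([ax[1],-ax[0]]),.188];uv=proj(f,P).round().astype(int)
  print(lat,round(d,3),uv[0],pts(f,uv)[0].round(3),f['img'][uv[0,1],uv[0,0]])
g=load('side');C=cloud(g);I=g['img'].astype(int)
m=(I[...,2]>I[...,0]*1.4)&(C[...,0]>.6)&(C[...,0]<.72)&(C[...,1]>.0)&(C[...,1]<.12)&(C[...,2]>.12)&(C[...,2]<.22);P=C[m];print(len(P),np.percentile(P,[2,50,98],axis=0))
m&=C[...,2]<.19;P=C[m];print('rear face',P.mean(0))
"
```

```text
0 -0.1 [287 178] [ 0.58  -0.034  0.651] [69 60 51]
0 -0.094 [285 178] [ 0.579 -0.031  0.653] [70 60 52]
0 -0.088 [282 178] [ 0.58  -0.028  0.652] [73 62 54]
0 -0.082 [279 177] [ 0.581 -0.025  0.652] [70 60 52]
0 -0.076 [277 177] [ 0.581 -0.023  0.649] [58 51 43]
0 -0.07 [274 177] [ 0.591 -0.022  0.577] [39 33 31]
0 -0.064 [272 176] [ 0.602 -0.022  0.513] [43 40 37]
0 -0.058 [269 176] [ 0.651 -0.029  0.185] [72 71 70]
0 -0.052 [267 176] [ 0.65  -0.024  0.192] [72 72 69]
0 -0.046 [264 175] [ 0.651 -0.017  0.199] [32 50 75]
0 -0.04 [261 175] [ 0.626 -0.008  0.365] [54 52 50]
0 -0.034 [259 175] [ 0.625 -0.004  0.373] [41 35 30]
0 -0.028 [256 174] [0.62  0.001 0.414] [39 37 32]
0 -0.022 [254 174] [0.617 0.005 0.43 ] [39 34 32]
-0.012 -0.1 [287 183] [ 0.574 -0.033  0.655] [71 59 54]
-0.012 -0.094 [284 183] [ 0.574 -0.03   0.655] [70 58 51]
-0.012 -0.088 [281 183] [ 0.573 -0.027  0.657] [71 61 53]
-0.012 -0.082 [279 182] [ 0.575 -0.024  0.655] [73 62 54]
-0.012 -0.076 [276 182] [ 0.578 -0.022  0.631] [38 32 29]
-0.012 -0.07 [274 182] [ 0.584 -0.022  0.583] [37 33 31]
-0.012 -0.064 [271 182]
[... 688 characters left out ...]
 [ 0.587 -0.023  0.648] [61 52 46]
0.012 -0.07 [275 172] [ 0.594 -0.022  0.605] [40 36 29]
0.012 -0.064 [272 171] [ 0.61  -0.022  0.51 ] [36 30 27]
0.012 -0.058 [270 171] [ 0.606 -0.019  0.533] [53 44 35]
0.012 -0.052 [267 171] [ 0.606 -0.014  0.535] [46 40 35]
0.012 -0.046 [265 170] [ 0.607 -0.011  0.539] [47 40 36]
0.012 -0.04 [262 170] [ 0.607 -0.007  0.538] [49 40 36]
0.012 -0.034 [259 170] [ 0.607 -0.003  0.539] [46 40 35]
0.012 -0.028 [257 169] [ 0.608 -0.     0.541] [50 45 38]
0.012 -0.022 [254 169] [0.607 0.004 0.543] [50 44 37]
492 [[0.62869922 0.00645538 0.1580261 ]
 [0.65702506 0.0743361  0.19813214]
 [0.68587426 0.083025   0.20198251]]
rear face [0.65777256 0.07776392 0.17380264]
```

```bash
python3 -c "
from h import *
g=load('side');u,v=[int(q) for q in proj(g,[.655,.03,.12])[0]];a=np.radians(83.9);ax=np.array([np.cos(a),np.sin(a)])
q=lambda p:[(p[0]/5+u-60-.4,p[1]/5+v-60-.4)]
o=g['T'][:3,3]
def lat(p,Y,tag):
  d=(ray(g,q(p))@g['T'][:3,:3].T)[0]; X=o+d*(Y-o[1])/d[1]; print(tag,X, 'dock x:',(X[:2]-[.655,.0145])@[ax[1],-ax[0]])
lat((240,255),.0755,'conv L');lat((350,265),.082,'conv R');lat((241,290),.0755,'conv L');lat((345,300),.082,'conv R')
lat((226,400),.088,'wall L');lat((361,405),.097,'wall R');lat((224,450),.088,'wall L low');lat((358,465),.097,'wall R low')
f=load('top')
"
```

```text
conv L [0.68763991 0.0755     0.18632914] dock x: 0.025972989272904676
conv R [0.62257172 0.082      0.18404625] dock x: -0.03941748950509058
conv L [0.68840352 0.0755     0.16143042] dock x: 0.026732274088945702
conv R [0.62611072 0.082      0.15919045] dock x: -0.03589852835842766
wall L [0.70047403 0.088      0.08848654] dock x: 0.037406141353926246
wall R [0.61735051 0.097      0.09252459] dock x: -0.04620310653904692
wall L low [0.70409019 0.088      0.04923164] dock x: 0.04100182733341848
wall R low [0.62015685 0.097      0.04569813] dock x: -0.04341265542094229
```

Emit:
move_arm(motion=[{"hand": 0,"delta_pos": [0,0.2,2],"turn": 0},{"hand": 0,"delta_pos": [0,0.2,4],"turn": 0},{"hand": 0,"delta_pos": [0,0.2,6],"turn": 0},{"hand": 0,"delta_pos": [0,0.2,7],"turn": 0},{"hand": 0,"delta_pos": [0,0.2,7.5],"turn": 0},{"hand": 0,"delta_pos": [0,0.2,7.9],"turn": 0},{"hand": 0,"delta_pos": [0,0.2,7.9],"turn": 0},{"hand": 0,"delta_pos": [0,0.2,7.9],"turn": 0}])

```text
clock: 5.1
tool_pos: [0.6593, 0.0292, 0.2534]
tcp_rot: [[0.107, 0.994, 0.001], [0.994, -0.107, 0.0], [0.0, 0.001, -1.0]]
ft_force: [0.8, -0.3, -6.2]
width: 0.0615
grasp_force: 48.4
```

Emit:
move_arm(motion=[{"hand": 0,"delta_pos": [0,-0.05,0.3],"turn": 0},{"hand": 0,"delta_pos": [0,-0.05,0.5],"turn": 0},{"hand": 0,"delta_pos": [0,-0.05,0.6],"turn": 0},{"hand": 0,"delta_pos": [0,-0.05,0.6],"turn": 0},{"hand": 0,"delta_pos": [0,-0.05,0.6],"turn": 0}])

```text
clock: 5.6
tool_pos: [0.6586, 0.0291, 0.2467]
tcp_rot: [[0.107, 0.994, 0.0], [0.994, -0.107, -0.0], [-0.0, 0.0, -1.0]]
ft_force: [-0.0, 0.7, -6.8]
width: 0.0616
grasp_force: 48.5
```

Emit:
move_arm(motion=[{"hand": 0,"delta_pos": [0,0,0.1],"turn": 0},{"hand": 0,"delta_pos": [0,0,0.2],"turn": 0},{"hand": 0,"delta_pos": [0,0,0.2],"turn": 0},{"hand": 0,"delta_pos": [0,0,0.2],"turn": 0}])

```text
clock: 6.0
tool_pos: [0.6586, 0.0293, 0.2455]
tcp_rot: [[0.107, 0.994, 0.001], [0.994, -0.107, 0.0], [0.0, 0.001, -1.0]]
ft_force: [-5.0, 2.4, 5.6]
width: 0.0616
grasp_force: 49.9
```

Contact came at the expected height. I'm releasing and rising.

Emit:
move_arm(motion=[{"hand": 0.7,"delta_pos": [0,0,0],"turn": 0},{"hand": 0.8,"delta_pos": [0,0,0],"turn": 0},{"hand": 1,"delta_pos": [0,0,0],"turn": 0},{"hand": 1,"delta_pos": [0,0,0],"turn": 0},{"hand": 1,"delta_pos": [0,0,0],"turn": 0},{"hand": 1,"delta_pos": [0,0,-2],"turn": 0},{"hand": 1,"delta_pos": [0,0,-5],"turn": 0},{"hand": 1,"delta_pos": [0,0,-9],"turn": 0},{"hand": 1,"delta_pos": [0,0,-13],"turn": 0},{"hand": 1,"delta_pos": [0,0,-13],"turn": 0},{"hand": 1,"delta_pos": [0,0,-13],"turn": 0}])

```text
clock: 7.1
tool_pos: [0.6587, 0.0291, 0.3758]
tcp_rot: [[0.107, 0.994, 0.002], [0.994, -0.107, -0.0], [0.0, 0.002, -1.0]]
ft_force: [0.5, 0.5, -0.1]
width: 0.085
grasp_force: 0.0
```

```bash
python3 -c "
from h import *
to([.5515,-.108,.375],83.9)
f=grab('side');C=cloud(f);I=f['img'].astype(int);x,y,z=C[...,0],C[...,1],C[...,2]
m=(I[...,2]>I[...,0]*1.4)&(x>.6)&(x<.72)&(y>-.05)&(y<.12)&(z>.108)&(z<.125);P=C[m];print(len(P),P.mean(0),cv2.minAreaRect((P[:,:2]*1000).astype(np.float32)))
u,v=[int(q) for q in proj(f,[.655,.03,.12])[0]];cv2.imwrite('pics/s5.png',cv2.resize(f['img'][v-70:v+50,u-60:u+60,::-1],(600,600),interpolation=cv2.INTER_CUBIC))
"
```

```text
delta cm [-14.78  -9.19   0.05] turn -90.03 clock 7.1 F [ 0.5  0.5 -0.1] w 0.085
348 [0.65706925 0.03950433 0.11503221] ((656.7950439453125, 34.62082290649414), (96.49385070800781, 56.9940299987793), 82.96895599365234)
```

View pics/s5.png

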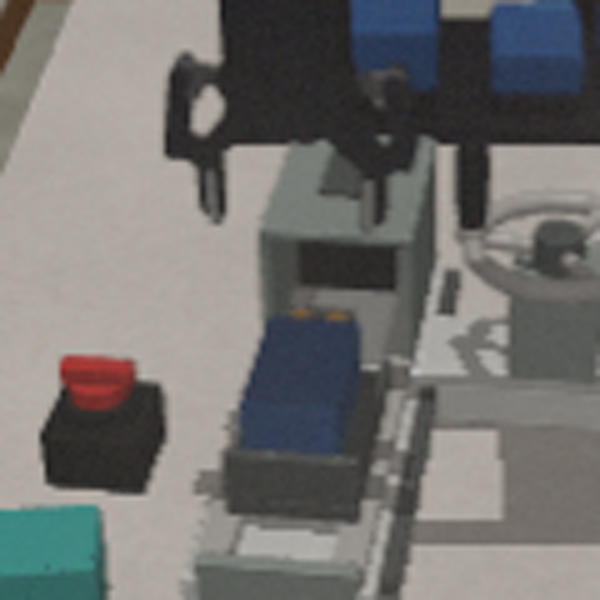

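The converter sits flat in the carriage with its terminals toward the mouth, at (320,315). Next is moving over the handle with the fingers turned tangentially.

Emit:
move_arm(motion=[{"hand": 0.3,"delta_pos": [0,0,-4],"turn": 8},{"hand": 0.3,"delta_pos": [-14.8,-9.1,-4],"turn": 90},{"hand": 0.3,"delta_pos": [-14.8,-9.1,-4],"turn": 90},{"hand": 0.3,"delta_pos": [-14.8,-9.1,-4],"turn": 90},{"hand": 0.3,"delta_pos": [-14.8,-9.1,-4],"turn": 90},{"hand": 0.3,"delta_pos": [-14.8,-9.1,-4],"turn": 90},{"hand": 0.3,"delta_pos": [-14.8,-9.1,-4],"turn": 90},{"hand": 0.3,"delta_pos": [-14.8,-9.1,-4],"turn": 90},{"hand": 0.3,"delta_pos": [-14.8,-9.1,-4],"turn": 90},{"hand": 0.3,"delta_pos": [-14.8,-9.1,-4],"turn": 90},{"hand": 0.3,"delta_pos": [-14.8,-9.1,-4],"turn": 90},{"hand": 0.3,"delta_pos": [-14.8,-9.1,-4],"turn": 90}])

```text
clock: 8.35
tool_pos: [0.5519, -0.1082, 0.4133]
tcp_rot: [[0.994, -0.108, -0.002], [-0.108, -0.994, 0.001], [-0.002, -0.0, -1.0]]
ft_force: [0.6, 0.7, -0.1]
width: 0.0556
grasp_force: 0.0
```

```bash
python3 -c "
from h import *
s=get_state();print(s['tool_pos'],s['qpos'],np.round(s['tcp_rot'],3));to([.552,-.1085,.325],-96.1)
f=grab('side');u,v=[int(q) for q in proj(f,[.55,-.108,.2])[0]];print(u,v);cv2.imwrite('pics/s6.png',cv2.resize(f['img'][v-50:v+50,u-50:u+50,::-1],(600,600),interpolation=cv2.INTER_CUBIC))
"
```

```text
[ 0.55193041 -0.10821463  0.41328494] [-1.41809070e+01  2.00415419e+01  1.02506516e+02 -9.30508813e-04
  5.75909986e+01  8.20326956e+01] [[ 0.994 -0.108 -0.002]
 [-0.108 -0.994  0.001]
 [-0.002 -0.    -1.   ]]
delta cm [0.03 0.03 8.83] turn -0.11 clock 8.35 F [ 0.6  0.7 -0.1] w 0.0556
275 154
```

View pics/s6.png

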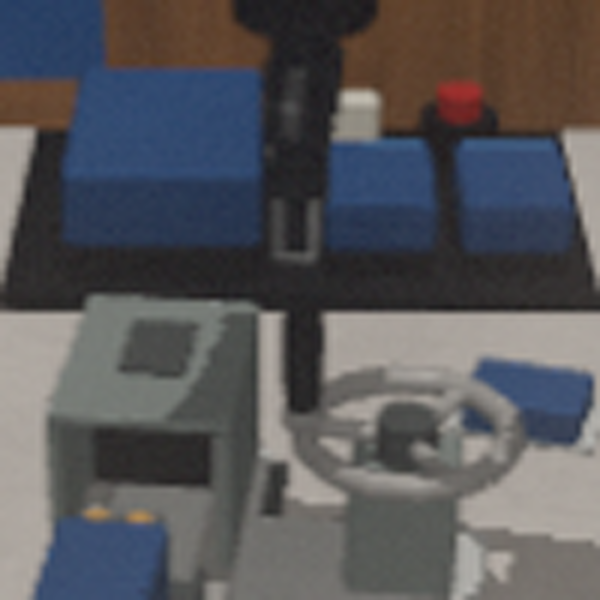

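The finger pad, its tip at (297,260), lines up over the handle top at (305,310). I'm descending and gripping.

Emit:
move_arm(motion=[{"hand": 0.3,"delta_pos": [-0.1,0,4],"turn": 0},{"hand": 0.3,"delta_pos": [-0.1,0,7],"turn": 0},{"hand": 0.3,"delta_pos": [-0.1,0,8.8],"turn": 0},{"hand": 0.3,"delta_pos": [-0.1,0,8.8],"turn": 0},{"hand": -0.6,"delta_pos": [-0.1,0,8.8],"turn": 0},{"hand": -0.6,"delta_pos": [-0.1,0,8.8],"turn": 0},{"hand": -0.6,"delta_pos": [-0.1,0,8.8],"turn": 0},{"hand": -0.6,"delta_pos": [-0.1,0,8.8],"turn": 0},{"hand": -0.6,"delta_pos": [-0.1,0,8.8],"turn": 0},{"hand": -0.6,"delta_pos": [-0.1,0,8.8],"turn": 0}], squeeze=35)

```text
clock: 9.4
tool_pos: [0.5516, -0.1083, 0.3279]
tcp_rot: [[0.994, -0.106, 0.002], [-0.106, -0.994, -0.001], [0.002, 0.0, -1.0]]
ft_force: [-0.1, 0.8, 8.1]
width: 0.0228
grasp_force: 34.6
```

Emit:
move_arm(motion=[{"hand": -0.6,"delta_pos": [-0.05,0.8,0],"turn": 0},{"hand": -0.6,"delta_pos": [-0.2,1.55,0],"turn": 0},{"hand": -0.6,"delta_pos": [-0.8,3.0,0],"turn": 0},{"hand": -0.6,"delta_pos": [-1.76,4.24,0],"turn": 0},{"hand": -0.6,"delta_pos": [-3,5.2,0],"turn": 0},{"hand": -0.6,"delta_pos": [-4.45,5.8,0],"turn": 0},{"hand": -0.6,"delta_pos": [-6,6,0],"turn": 0},{"hand": -0.6,"delta_pos": [-6,6,0],"turn": 0}])

```text
clock: 10.2
tool_pos: [0.4839, -0.1609, 0.3279]
tcp_rot: [[0.994, -0.108, 0.001], [-0.108, -0.994, 0.001], [0.001, -0.001, -1.0]]
ft_force: [-1.0, 9.9, 8.6]
width: 0.0233
grasp_force: 35.1
```

Emit:
move_arm(motion=[{"hand": -0.6,"delta_pos": [-1.55,-0.4,0],"turn": 0},{"hand": -0.6,"delta_pos": [-3,-1,0],"turn": 0},{"hand": -0.6,"delta_pos": [-4.24,-1.96,0],"turn": 0},{"hand": -0.6,"delta_pos": [-5.2,-3.2,0],"turn": 0},{"hand": -0.6,"delta_pos": [-5.8,-4.65,0],"turn": 0},{"hand": -0.6,"delta_pos": [-6,-6.2,0],"turn": 0},{"hand": -0.6,"delta_pos": [-6,-6.2,0],"turn": 0}])

```text
clock: 10.9
tool_pos: [0.4326, -0.0923, 0.3278]
tcp_rot: [[0.994, -0.106, 0.003], [-0.106, -0.994, -0.0], [0.003, 0.0, -1.0]]
ft_force: [-1.3, 2.6, 11.1]
width: 0.0234
grasp_force: 36.8
```

```bash
python3 -c "
from h import *
s=get_state();print(np.round(s['tcp_rot'],3).tolist(),s['ft_force'])
f=grab('side');C=cloud(f);I=f['img'].astype(int);x,y,z=C[...,0],C[...,1],C[...,2]
m=(I[...,2]>I[...,0]*1.4)&(x>.6)&(x<.72)&(y>-.15)&(y<.12)&(z>.108)&(z<.125);P=C[m];print('blue',len(P),P.mean(0),P[:,1].max())
m=(x>.6)&(x<.72)&(y>-.1)&(y<.12)&(z>.06)&(z<.09)&(I.sum(2)<260);P=C[m];print('wall',len(P),P.mean(0),np.percentile(P[:,1],[2,50,98]))
"
```

```text
[[0.994, -0.106, 0.003], [-0.106, -0.994, -0.0], [0.003, 0.0, -1.0]] [-1.33995811  2.59101552 11.14857645]
blue 345 [6.53559067e-01 5.09973378e-04 1.15084863e-01] 0.0481321460854246
wall 314 [0.64778837 0.03635845 0.07499398] [-0.06316009  0.05286192  0.06111822]
```

Emit:
move_arm(motion=[{"hand": -0.6,"delta_pos": [0.05,-0.78,0],"turn": 0},{"hand": -0.6,"delta_pos": [0.2,-1.55,0],"turn": 0},{"hand": -0.6,"delta_pos": [0.46,-2.3,0],"turn": 0},{"hand": -0.6,"delta_pos": [0.8,-3,0],"turn": 0},{"hand": -0.6,"delta_pos": [0.97,-3.27,0],"turn": 0},{"hand": -0.6,"delta_pos": [1.15,-3.53,0],"turn": 0},{"hand": -0.6,"delta_pos": [1.34,-3.78,0],"turn": 0},{"hand": -0.6,"delta_pos": [1.54,-4.01,0],"turn": 0},{"hand": -0.6,"delta_pos": [1.76,-4.24,0],"turn": 0}])

```text
clock: 11.85
tool_pos: [0.4549, -0.0534, 0.3279]
tcp_rot: [[0.994, -0.106, 0.003], [-0.106, -0.994, -0.001], [0.003, 0.001, -1.0]]
ft_force: [-0.3, -6.5, 9.4]
width: 0.0232
grasp_force: 36.8
```

Emit:
move_arm(motion=[{"hand": -0.6,"delta_pos": [0.23,-0.22,0],"turn": 0},{"hand": -0.6,"delta_pos": [0.46,-0.42,0],"turn": 0},{"hand": -0.6,"delta_pos": [0.71,-0.61,0],"turn": 0},{"hand": -0.6,"delta_pos": [0.97,-0.79,0],"turn": 0},{"hand": -0.6,"delta_pos": [1.24,-0.96,0],"turn": 0},{"hand": -0.6,"delta_pos": [1.52,-1.11,0],"turn": 0}])

```text
clock: 12.45
tool_pos: [0.4713, -0.0442, 0.3279]
tcp_rot: [[0.994, -0.106, 0.003], [-0.106, -0.994, -0.001], [0.003, 0.001, -1.0]]
ft_force: [0.3, -9.5, 8.7]
width: 0.0234
grasp_force: 36.7
```

Emit:
move_arm(motion=[{"hand": -0.6,"delta_pos": [0.28,-0.12,0],"turn": 0},{"hand": -0.6,"delta_pos": [0.57,-0.22,0],"turn": 0},{"hand": -0.6,"delta_pos": [0.87,-0.31,0],"turn": 0},{"hand": -0.6,"delta_pos": [1.17,-0.38,0],"turn": 0},{"hand": -0.6,"delta_pos": [1.47,-0.43,0],"turn": 0},{"hand": -0.6,"delta_pos": [1.78,-0.48,0],"turn": 0}])

```text
clock: 13.05
tool_pos: [0.489, -0.041, 0.3278]
tcp_rot: [[0.994, -0.106, 0.002], [-0.106, -0.994, -0.001], [0.002, 0.0, -1.0]]
ft_force: [-3.7, -2.5, 12.2]
width: 0.0229
grasp_force: 37.1
```

Emit:
move_arm(motion=[{"hand": -0.6,"delta_pos": [0.31,-0.04,0],"turn": 0},{"hand": -0.6,"delta_pos": [0.63,-0.06,0],"turn": 0},{"hand": -0.6,"delta_pos": [0.94,-0.07,0],"turn": 0},{"hand": -0.6,"delta_pos": [1.25,-0.06,0],"turn": 0},{"hand": -0.6,"delta_pos": [1.57,-0.04,0],"turn": 0},{"hand": -0.6,"delta_pos": [1.88,0,0],"turn": 0}])

```text
clock: 13.65
tool_pos: [0.5076, -0.0429, 0.3278]
tcp_rot: [[0.994, -0.106, 0.001], [-0.106, -0.994, -0.0], [0.001, 0.0, -1.0]]
ft_force: [-4.3, -0.6, 12.0]
width: 0.0227
grasp_force: 37.1
```

Emit:
move_arm(motion=[{"hand": -0.6,"delta_pos": [0.31,0.06,0],"turn": 0},{"hand": -0.6,"delta_pos": [0.61,0.13,0],"turn": 0},{"hand": -0.6,"delta_pos": [0.91,0.22,0],"turn": 0},{"hand": -0.6,"delta_pos": [1.21,0.33,0],"turn": 0},{"hand": -0.6,"delta_pos": [1.5,0.45,0],"turn": 0},{"hand": -0.6,"delta_pos": [1.78,0.58,0],"turn": 0}])

```text
clock: 14.25
tool_pos: [0.5247, -0.0505, 0.3278]
tcp_rot: [[0.994, -0.107, 0.001], [-0.107, -0.994, -0.0], [0.001, -0.0, -1.0]]
ft_force: [-4.5, 0.8, 12.0]
width: 0.0232
grasp_force: 37.0
```

Emit:
move_arm(motion=[{"hand": -0.6,"delta_pos": [0.28,0.15,0],"turn": 0},{"hand": -0.6,"delta_pos": [0.55,0.32,0],"turn": 0},{"hand": -0.6,"delta_pos": [0.81,0.5,0],"turn": 0},{"hand": -0.6,"delta_pos": [1.06,0.69,0],"turn": 0},{"hand": -0.6,"delta_pos": [1.29,0.89,0],"turn": 0},{"hand": -0.6,"delta_pos": [1.52,1.11,0],"turn": 0}])

```text
clock: 14.85
tool_pos: [0.5387, -0.0631, 0.3279]
tcp_rot: [[0.994, -0.107, 0.001], [-0.107, -0.994, 0.0], [0.001, -0.0, -1.0]]
ft_force: [-2.4, 2.3, 9.5]
width: 0.0233
grasp_force: 36.9
```

Emit:
move_arm(motion=[{"hand": -0.6,"delta_pos": [0.22,0.23,0],"turn": 0},{"hand": -0.6,"delta_pos": [0.42,0.46,0],"turn": 0},{"hand": -0.6,"delta_pos": [0.61,0.71,0],"turn": 0},{"hand": -0.6,"delta_pos": [0.79,0.97,0],"turn": 0},{"hand": -0.6,"delta_pos": [0.96,1.24,0],"turn": 0},{"hand": -0.6,"delta_pos": [1.11,1.52,0],"turn": 0}])

```text
clock: 15.45
tool_pos: [0.5481, -0.0794, 0.3279]
tcp_rot: [[0.994, -0.107, 0.002], [-0.107, -0.994, -0.0], [0.002, -0.0, -1.0]]
ft_force: [-1.0, 3.7, 9.2]
width: 0.0228
grasp_force: 36.8
```

Emit:
move_arm(motion=[{"hand": -0.6,"delta_pos": [0.13,0.28,0],"turn": 0},{"hand": -0.6,"delta_pos": [0.25,0.57,0],"turn": 0},{"hand": -0.6,"delta_pos": [0.36,0.87,0],"turn": 0},{"hand": -0.6,"delta_pos": [0.45,1.17,0],"turn": 0},{"hand": -0.6,"delta_pos": [0.52,1.47,0],"turn": 0},{"hand": -0.6,"delta_pos": [0.58,1.78,0],"turn": 0}])

```text
clock: 16.05
tool_pos: [0.552, -0.0977, 0.3279]
tcp_rot: [[0.994, -0.107, 0.002], [-0.107, -0.994, -0.0], [0.002, -0.0, -1.0]]
ft_force: [-1.2, 1.9, 8.9]
width: 0.0232
grasp_force: 36.8
```

Emit:
move_arm(motion=[{"hand": -0.6,"delta_pos": [0.04,0.31,0],"turn": 0},{"hand": -0.6,"delta_pos": [0.06,0.63,0],"turn": 0},{"hand": -0.6,"delta_pos": [0.07,0.94,0],"turn": 0},{"hand": -0.6,"delta_pos": [0.06,1.25,0],"turn": 0},{"hand": -0.6,"delta_pos": [0.04,1.57,0],"turn": 0},{"hand": -0.6,"delta_pos": [0,1.88,0],"turn": 0}])

```text
clock: 16.65
tool_pos: [0.5501, -0.1164, 0.3279]
tcp_rot: [[0.994, -0.107, 0.002], [-0.107, -0.994, -0.0], [0.002, -0.0, -1.0]]
ft_force: [0.6, 2.8, 8.1]
width: 0.023
grasp_force: 36.7
```

Emit:
move_arm(motion=[{"hand": -0.6,"delta_pos": [-0.06,0.31,0],"turn": 0},{"hand": -0.6,"delta_pos": [-0.13,0.61,0],"turn": 0},{"hand": -0.6,"delta_pos": [-0.22,0.91,0],"turn": 0},{"hand": -0.6,"delta_pos": [-0.33,1.21,0],"turn": 0},{"hand": -0.6,"delta_pos": [-0.45,1.5,0],"turn": 0},{"hand": -0.6,"delta_pos": [-0.58,1.78,0],"turn": 0}])

```text
clock: 17.25
tool_pos: [0.5425, -0.1335, 0.3279]
tcp_rot: [[0.994, -0.107, 0.002], [-0.107, -0.994, -0.0], [0.002, -0.0, -1.0]]
ft_force: [1.2, 2.4, 7.0]
width: 0.0232
grasp_force: 36.6
```

```bash
python3 -c "
from h import *
f=grab('side');C=cloud(f);I=f['img'].astype(int);x,y,z=C[...,0],C[...,1],C[...,2]
m=(I[...,2]>I[...,0]*1.4)&(x>.6)&(x<.72)&(y>-.15)&(y<.12)&(z>.108)&(z<.125);P=C[m];print('blue',len(P),P.mean(0),P[:,1].max())
m=(x>.6)&(x<.72)&(y>-.1)&(y<.12)&(z>.06)&(z<.09)&(I.sum(2)<260);P=C[m];print('wall',np.percentile(P[:,1],[50,98]))
"
```

```text
blue 306 [ 0.64949814 -0.0402719   0.11509779] 0.004918079346949877
wall [0.01069079 0.0188983 ]
```

Emit:
move_arm(motion=[{"hand": -0.6,"delta_pos": [-0.15,0.28,0],"turn": 0},{"hand": -0.6,"delta_pos": [-0.32,0.55,0],"turn": 0},{"hand": -0.6,"delta_pos": [-0.5,0.81,0],"turn": 0},{"hand": -0.6,"delta_pos": [-0.69,1.06,0],"turn": 0},{"hand": -0.6,"delta_pos": [-0.89,1.29,0],"turn": 0},{"hand": -0.6,"delta_pos": [-1.11,1.52,0],"turn": 0}])

```text
clock: 17.9
tool_pos: [0.5299, -0.1475, 0.3279]
tcp_rot: [[0.994, -0.107, 0.003], [-0.107, -0.994, -0.0], [0.003, 0.0, -1.0]]
ft_force: [2.2, 3.2, 6.2]
width: 0.0231
grasp_force: 36.6
```

Emit:
move_arm(motion=[{"hand": -0.6,"delta_pos": [-0.23,0.22,0],"turn": 0},{"hand": -0.6,"delta_pos": [-0.46,0.42,0],"turn": 0},{"hand": -0.6,"delta_pos": [-0.71,0.61,0],"turn": 0},{"hand": -0.6,"delta_pos": [-0.97,0.79,0],"turn": 0}])

```text
clock: 18.3
tool_pos: [0.5195, -0.1543, 0.3279]
tcp_rot: [[0.994, -0.107, 0.003], [-0.107, -0.994, -0.001], [0.003, 0.0, -1.0]]
ft_force: [3.3, 3.7, 6.4]
width: 0.0229
grasp_force: 36.5
```

```bash
python3 -c "
from h import *
f=grab('side');C=cloud(f);I=f['img'].astype(int);x,y,z=C[...,0],C[...,1],C[...,2]
m=(I[...,2]>I[...,0]*1.4)&(x>.6)&(x<.72)&(y>-.15)&(y<.12)&(z>.108)&(z<.125);P=C[m];print('blue',len(P),P.mean(0),P[:,1].max())
m=(x>.6)&(x<.72)&(y>-.1)&(y<.12)&(z>.06)&(z<.09)&(I.sum(2)<260);P=C[m];print('wall',np.percentile(P[:,1],[50,98]))
"
```

```text
blue 311 [ 0.6483312  -0.04392315  0.11492708] 0.00154582806317749
wall [0.0047845  0.01289657]
```

Emit:
move_arm(motion=[{"hand": -0.6,"delta_pos": [-0.27,0.17,0],"turn": 0},{"hand": -0.6,"delta_pos": [-0.55,0.32,0],"turn": 0},{"hand": -0.6,"delta_pos": [-0.83,0.45,0],"turn": 0},{"hand": -0.6,"delta_pos": [-1.12,0.57,0],"turn": 0}])

```text
clock: 18.75
tool_pos: [0.5078, -0.1588, 0.3279]
tcp_rot: [[0.994, -0.107, 0.003], [-0.107, -0.994, -0.001], [0.003, 0.0, -1.0]]
ft_force: [3.3, 1.8, 6.1]
width: 0.0228
grasp_force: 36.5
```

```bash
python3 -c "
from h import *
f=grab('side');C=cloud(f);I=f['img'].astype(int);x,y,z=C[...,0],C[...,1],C[...,2]
m=(I[...,2]>I[...,0]*1.4)&(x>.6)&(x<.72)&(y>-.15)&(y<.12)&(z>.108)&(z<.125);P=C[m];print('blue',len(P),P.mean(0),P[:,1].max())
m=(x>.6)&(x<.72)&(y>-.1)&(y<.12)&(z>.06)&(z<.09)&(I.sum(2)<260);P=C[m];print('wall',np.percentile(P[:,1],[50,98]),get_state()['ft_force'])
"
```

```text
blue 305 [ 0.6483068  -0.04401913  0.11522356] 0.0012573405804727766
wall [0.00169981 0.01027787] [1.73168224 1.03097733 7.13740566]
```

The converter has stopped against the contacts, and the back wall is closing the remaining slack. I'm taking smaller steps from here.

Emit:
move_arm(motion=[{"hand": -0.6,"delta_pos": [-0.3,0.11,0],"turn": 0},{"hand": -0.6,"delta_pos": [-0.6,0.2,0],"turn": 0},{"hand": -0.6,"delta_pos": [-0.9,0.27,0],"turn": 0}])

```text
clock: 19.1
tool_pos: [0.4988, -0.1606, 0.3279]
tcp_rot: [[0.994, -0.107, 0.004], [-0.107, -0.994, -0.001], [0.004, 0.0, -1.0]]
ft_force: [6.6, 3.4, 3.6]
width: 0.0229
grasp_force: 36.3
```

Emit:
move_arm(motion=[{"hand": -0.6,"delta_pos": [-0.31,0.06,0],"turn": 0},{"hand": -0.6,"delta_pos": [-0.62,0.1,0],"turn": 0}])

```text
clock: 19.3
tool_pos: [0.4928, -0.161, 0.328]
tcp_rot: [[0.994, -0.107, 0.004], [-0.107, -0.994, -0.001], [0.004, 0.001, -1.0]]
ft_force: [8.7, 3.3, 2.3]
width: 0.0229
grasp_force: 36.2
```

The tangential force has risen from about 3.7 N to 8.7 N, which means roughly 25 N on the contacts. I'm holding briefly, then releasing and rising.

Emit:
move_arm(motion=[{"hand": -0.6,"delta_pos": [0,0,0],"turn": 0},{"hand": -0.6,"delta_pos": [0,0,0],"turn": 0},{"hand": -0.6,"delta_pos": [0,0,0],"turn": 0},{"hand": -0.1,"delta_pos": [0,0,0],"turn": 0},{"hand": -0.1,"delta_pos": [0,0,0],"turn": 0},{"hand": -0.1,"delta_pos": [0,0,0],"turn": 0},{"hand": -0.1,"delta_pos": [0,0,-2],"turn": 0},{"hand": -0.1,"delta_pos": [0,0,-5],"turn": 0},{"hand": -0.1,"delta_pos": [0,0,-9],"turn": 0},{"hand": -0.1,"delta_pos": [0,0,-12],"turn": 0},{"hand": -0.1,"delta_pos": [0,0,-12],"turn": 0},{"hand": -0.1,"delta_pos": [0,0,-12],"turn": 0}])

```text
clock: 20.5
tool_pos: [0.4915, -0.1608, 0.447]
tcp_rot: [[0.994, -0.107, 0.001], [-0.107, -0.994, -0.0], [0.001, 0.0, -1.0]]
ft_force: [-0.3, -0.0, -0.6]
width: 0.0383
grasp_force: 0.0
```

```bash
python3 -c "
from h import *
f=grab('side');C=cloud(f);I=f['img'].astype(int);x,y,z=C[...,0],C[...,1],C[...,2]
m=(I[...,2]>I[...,0]*1.4)&(x>.6)&(x<.72)&(y>-.15)&(y<.12)&(z>.108)&(z<.125);P=C[m];print('blue',len(P),P.mean(0),P[:,1].max())
m=(x>.6)&(x<.72)&(y>-.1)&(y<.12)&(z>.06)&(z<.09)&(I.sum(2)<260);P=C[m];print('wall',np.percentile(P[:,1],[50,98]),get_state()['ft_force'])
cv2.imwrite('pics/s7.png',cv2.resize(f['img'][130:270,190:330,::-1],(600,600),interpolation=cv2.INTER_CUBIC))
"
```

```text
blue 309 [ 0.6480646  -0.04478436  0.11507503] -5.548607674943362e-05
wall [0.0007905  0.01011896] [ 0.60448042 -0.39582241 -0.17343232]
```

View pics/s7.png

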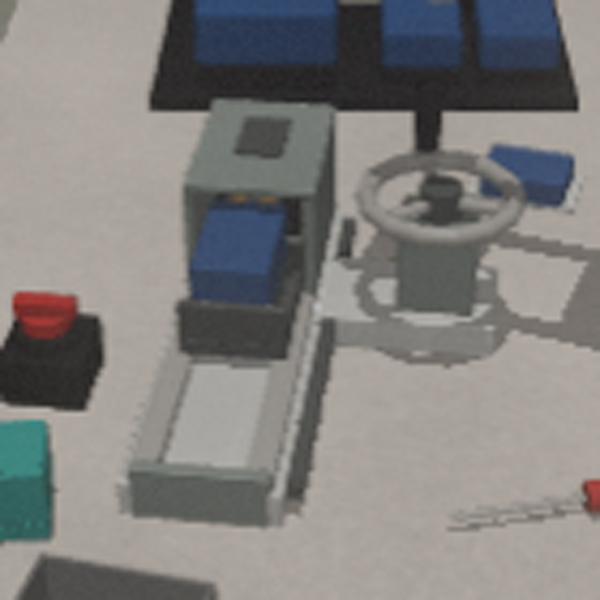

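The final view shows the converter inside the head and seated against the carriage back wall at (235,300). The wheel is released, the arm is clear and the other things are unmoved. I'm handing in.

```bash
python3 -c "
from h import *
print(order.hand_in())"
```

```text
the job is handed in; nothing more can be done
None
```

The converter is docked: set in the carriage, wound in with the handwheel until it pressed on the contacts (about 15–25 N by my estimate, not measured directly), and let go; I handed it in at about 20.5 s, and no verdict came back.

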